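Roll a turned blank along the checking board to the band

TASK

A round wooden blank lies near one end of the cork-faced checking board. Check it for straightness: with the fingertips pushing on its upper half only, roll it along the board, turning over and over rather than skidding, until it comes to rest lying along the dark inlaid band near the other end, resting on the band. Never pinch or lift the blank, keep it on the board, and leave the tools round about alone.

Things in the scene. Friction and masses are not known exactly. Their poses are not given: they have to be found in the camera images.
- blank: Plain solid wooden cylinder lying on its side on the board: diameter 60 mm, length 140 mm, about 0.3 kg. Origin at its centre, 30 mm above the board's face. Own x along its length; y and z turn with it; z starts up, towards a thin pencil line along its top. Waxed: friction about 0.3 on board and fingers, some rolling resistance: pushed slowly it rolls ahead of the fingertips and stops within 1 cm of being let go.
- band: Dark wooden band let into the board's face, 20 mm wide and 205 mm long, flush (cannot be felt). Origin at its centre, on the board's face. Own x axis along its length, own y across it, along the board. It lies near whichever end of the board the blank does not start at, 160 to 290 mm from the blank.
- board: Fixed flat checking board, 220 x 380 mm, 12 mm thick, cork face with wooden lipping on the long edges, flat on the bench. Origin at the centre of its underside; own y along its length (the rolling direction, either way), own x across it, z up; its face is 12 mm above the bench. Blank and band lie across it to within a few degrees.
- block_plane: Block plane, 49 x 160 x 47 mm, loose beyond the board; origin under its centre. Leave alone.
- brush_jar: Glass jar, diameter 66 mm, 86 mm high, loose beyond the board; origin under its centre. Leave alone.
- spring_clamp: Spring clamp, 79 x 131 x 17 mm, lying left of the vice; origin under its centre. Leave alone.
- screwdriver: Screwdriver, 27 x 204 x 26 mm, lying between board and robot; origin under its centre. Leave alone.

How it is judged:
By the outcome, as a careful person would: the job done as asked, in the order asked, and still so for the second after the job is handed in, with the robot touching nothing.
It also fails if it takes over 45 s, if anything falls off the work surface, if the arm or the gripper's body presses on something with over 40 N, if the wrist force passes 120 N, or if a joint passes its speed limit or range.

ROBOT

A 7-joint arm with a two-finger parallel gripper is mounted at the origin on a cart in front of the work surface, level with it; the furniture and walls round the work are solid. World frame = base frame: x ahead of the robot, y to its left, z up, the work surface at z = 0. Lengths are in mm, angles in rad, forces in N, time in s.
With the tool pointing down it reaches from about 425 to 875 mm from the base axis. Payload 4.7 kg.
Tool frame: the origin (TCP) lies at the very end of the fingers, on their centre line; the grasp point (between the pads) lies ctrl.hold_point_z behind it (ctrl.hold_point_z is the distance from the TCP to the grasp point, in mm); z points along the fingers, y is the line along which they close (so a half turn about z gives the same grasp; the last joint's range is limited). The gripper opens to 87 mm and grips with 3 to 60 N. Pads are 19 mm wide; open, the fingers measure 117 mm over their backs; the gripper's body (75 mm by 190 mm) begins 51 mm behind the grasp point.
Start: joints at [1.154, 0.321, -0.07, 1.45, 0.023, 1.371, -0.057], TCP at [271.422, -590.64, 222.587] pointing down, gripper open.
Joint ranges: [-2.86, 2.86], [-0.3, 2.09], [-1.38, 1.24], [0.06, 2.45], [-1.56, 4.7], [0.09, 2.05], [-2.69, 2.69]. Speed limits (rad/s): [2.57, 2.57, 3.14, 3.14, 3.14, 3.14, 3.14].

INTERFACE

Orientations are given as a 3x3 rotation matrix whose columns are the frame's x, y, z axes.
In Python, from cell import ctrl gives the robot as it stands.
- The arm moves only by the shell command python3 -m pendant 'ROWS' [FORCE]. ROWS is JSON, one flat list of numbers, 7 for each row, row after row: the shift along the tool's x, y, z in m, then the turn, a rotation vector about the tool's x, y, z in rad, then the closure, from 0 (fully open) to 1 (shut). In form: [dx, dy, dz, wx, wy, wz, jaw, dx, dy, dz, wx, wy, wz, jaw, ...]. A call has 1 to 20 rows; each row shifts and turns the commanded pose from where the row before left it, along the tool's axes as they then stand; what a row does not reach is not made up. A row lasts 1/8 s, in which the tool goes at most 62.5 mm and 10.7 degrees, less where a joint would pass 70% of its speed; a pose out of reach is approached as far as the arm can. A call with a gripper value outside its range is refused whole. The fingers move at their own pace and stop on an object; FORCE is the grip in N (left out, the last holds). Time passes only in rows, so rows that do not move let the fingers close. It gives the time, the measured TCP pose, the force, the opening and the grip force at its end, in the units of the state.
- ctrl.state(): the state, without advancing time (a new reading comes with each control period).
- ctrl.read_camera(name): name is "scene" or "top" or "wrist"; returns (picture, depth): 384x512x3 uint8, red, green, blue; 384x512 float32, mm along the optical axis (not along the pixel's ray), 0 where there is no reading.
- ctrl.calibration(name): a dict with "fov_y" (degrees; the focal length in pixels is half the picture's height over the tangent of half this angle, whatever the lens; pixels are square), "cx", "cy" (the principal point, pixels), "R" (3x3) and "t" (3): a world point X has camera coordinates R X + t; the wrist camera has in their place "tool_from_camera" (4x4, takes a point from camera to tool coordinates, whose origin is the TCP and whose axes are the flange's). Camera axes: x right, y down, z forward; pixel columns grow to the right and rows downward; lengths in mm; the calibration is good to about 2 mm. A picture is of the moment at which its call begins: read the wrist's pose just before it. calibration takes no time and is no camera call.
- ctrl.sign_off(): hands the job in; it is judged then, once.
The state is a dict: "clock": time; "q": joint angles; "dq": joint speeds; "joint_efforts": joint torques, N m; "position": TCP position; "orientation": TCP orientation; "force": force on the tool from outside, world axes, zero at the start; "wrist_torque": the same for the moment, N m; "opening": opening from 0.0 (shut) to 1.0 (fully open); "gripper_force": force on a finger pad.
Only numpy, scipy, OpenCV 4.12 (cv2) and the standard library are available. Lean on these libraries where they do the work, as an engineer would, in place of code of your own. Each camera call takes 0.05 s, during which the arm holds its last target. There are 200 camera calls.

## Working session

There is one attempt and no reset: what is moved stays moved. The work goes in short steps, Python scripts to look and compute and a shell command to move; the robot and the scene stay as the last step left them, time stands still between calls to the robot, and variables do not carry over. Pictures are saved under pics/ and viewed, at most 10 in all, crops included, and the job is handed in when it is done.

```bash
mkdir -p pics; ls; python3 - <<'E'
from cell import ctrl
import cv2,numpy as np
s=ctrl.state();print(s['clock'],s['position'],s['orientation'],ctrl.hold_point_z)
for n in("top","scene"):
    p,d=ctrl.read_camera(n);cv2.imwrite(f"pics/{n}.png",p[:,:,::-1]);np.save(f"{n}.npy",d)
    print(n,ctrl.calibration(n))
E
```

```text
pics
0.0 [ 271.15405629 -590.13682365  221.47180821] [[ 9.08624479e-01  4.17613211e-01 -8.72934725e-04]
 [ 4.17614113e-01 -9.08622932e-01  1.67940985e-03]
 [-9.18247678e-05 -1.89050276e-03 -9.99998209e-01]] 18.700000000000003
top {'fov_y': 42.0253109150844, 'cx': 255.3085376406216, 'cy': 186.55922732733387, 'R': array([[ 0.01568979, -0.99982343, -0.01034084],
       [-0.98764659, -0.0138844 , -0.15608152],
       [ 0.15591038,  0.01266198, -0.98769005]]), 't': array([  16.20765653,  528.03420905, 1630.6902703 ])}
scene {'fov_y': 57.213201212728876, 'cx': 256.35063198664153, 'cy': 186.9600844174347, 'R': array([[-0.85072927, -0.52560312, -0.00103061],
       [-0.22219992,  0.36142332, -0.90553872],
       [ 0.47632646, -0.7701393 , -0.42426237]]), 't': array([ 447.78943755,  177.59112545, 1092.48295095])}
```

View pics/top.png

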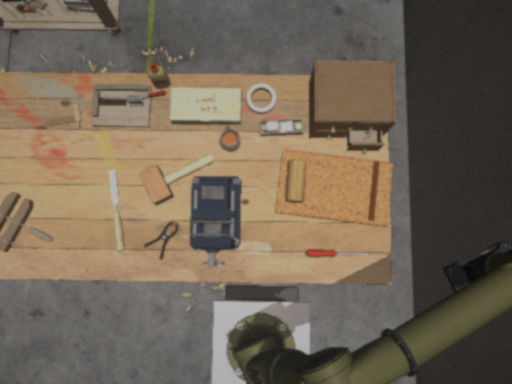

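View pics/scene.png

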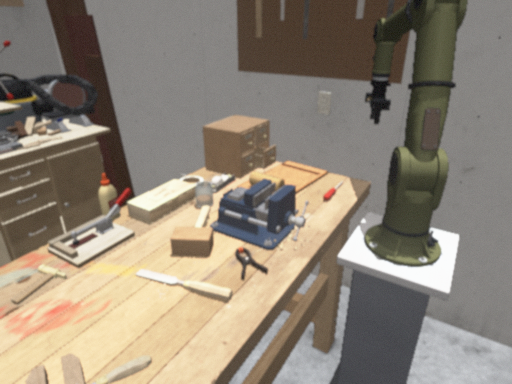

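The top view shows the blank at about (296,181), the dark band at about (374,191), the board corners at roughly (283,150) to (391,223), and a cabinet just beyond the board's right end at around (352,100). The scene view shows the vice hiding most of the board, so I'll measure in the top view.

```bash
cat > h.py <<'E'
from cell import ctrl
import cv2,numpy as np
def cast(cal,uv,z,R=None,t=None):
    f=192/np.tan(np.radians(cal['fov_y']/2))
    uv=np.atleast_2d(uv).astype(float)
    d=np.c_[(uv[:,0]-cal['cx'])/f,(uv[:,1]-cal['cy'])/f,np.ones(len(uv))]
    if R is None: R,t=cal['R'],cal['t']
    o=-R.T@t; d=d@R
    return o+d*((z-o[2])/d[:,2])[:,None]
def big(m): 
    c,_=cv2.findContours(m.astype(np.uint8),cv2.RETR_EXTERNAL,cv2.CHAIN_APPROX_NONE)
    return max(c,key=cv2.contourArea)
E
python3 - <<'E'
from h import *
p=cv2.imread('pics/top.png');d=np.load('top.npy')
c=p[140:235,268:402]
cv2.imwrite('pics/crop.png',cv2.resize(c,None,fx=5.5,fy=5.5,interpolation=cv2.INTER_CUBIC))
for v,u in[(180,296),(190,374),(190,330),(180,350),(170,320)]: print(u,v,p[v,u],d[v,u])
cal=ctrl.calibration('top')
for n,uv,z in[('board',[(283,150),(391,163),(389,223),(276,212)],12),('tall',[(311,135),(352,150),(382,150),(260,127),(302,133),(230,150)],0)]:
    print(n,cast(cal,uv,z).round())
E
```

```text
296 180 [100 146 170] 1636.164
374 190 [ 42  64 103] 1695.7184
330 190 [ 88 132 177] 1700.546
350 180 [ 89 134 178] 1698.8539
320 170 [ 93 137 181] 1707.4629
board [[ 661.  -69.   12.]
 [ 621. -438.   12.]
 [ 415. -426.   12.]
 [ 446.  -47.   12.]]
tall [[ 719. -166.    0.]
 [ 667. -308.    0.]
 [ 669. -412.    0.]
 [ 745.   12.    0.]
 [ 726. -135.    0.]
 [ 662.  114.    0.]]
```

View pics/crop.png

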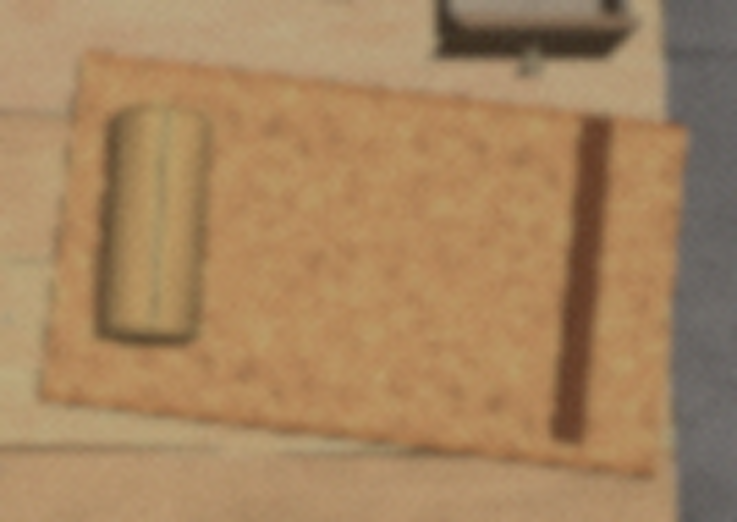

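The crop shows the blank from (160,105) to (147,340) with its pencil line on top, and the band from (597,120) to (567,440). An open drawer sits just beyond the board at (540,30).

```bash
python3 - <<'E'
from h import *
p=cv2.imread('pics/top.png');cal=ctrl.calibration('top')
f=lambda a:np.array(a)/5.5+[268-.41,140-.41]
b=p[:,:,2].astype(int); m=np.zeros(b.shape,bool); m[155:225,360:388]=(b<140)[155:225,360:388]
r=cv2.minAreaRect(big(m)); print('band px',r)
bx=cast(cal,cv2.boxPoints(r),12); print(bx.round(1))
c=bx.mean(0); e=[(bx[i]+bx[(i+1)%4])/2 for i in range(4)]
print('band c',c, sorted([(np.linalg.norm(e[0]-e[2]),(e[0]-e[2])[:2].tolist()),(np.linalg.norm(e[1]-e[3]),(e[1]-e[3])[:2].tolist())]))
# blank corners silhouettes at z=42
q=cast(cal,f([(112,105),(211,110),(197,340),(98,338)]),42); print(q.round(1), q.mean(0), (q[0]+q[1]-q[2]-q[3])/2)
l=cast(cal,f([(163,105),(153,318)]),72); print('line',l.round(1))
k=cast(cal,f([(84,52),(686,127),(653,475),(42,402)]),12); print('board',k.round(1),k.mean(0))
d=np.load('top.npy')
for z in [(352,100),(345,140),(375,138),(362,146),(380,146)]:
    u,v=z; D=d[v,u]; ff=192/np.tan(np.radians(cal['fov_y']/2)); X=cal['R'].T@(np.array([(u-cal['cx'])/ff*D,(v-cal['cy'])/ff*D,D])-cal['t']); print(z,X.round())
E
```

```text
band px ((373.3544921875, 190.43994140625), (6.205765247344971, 59.48735427856445), 5.314546585083008)
[[ 424.7 -354.6   12. ]
 [ 628.3 -377.3   12. ]
 [ 626.6 -398.4   12. ]
 [ 423.  -375.2   12. ]]
band c [ 525.64446322 -376.36118386   12.        ] [(np.float64(20.93925289148634), [1.6777700472764536, 20.871928500310673]), (np.float64(204.85488955027935), [203.56723293994702, -22.932672016808112])]
[[ 624.4  -84.5   42. ]
 [ 622.1 -145.2   42. ]
 [ 479.9 -136.7   42. ]
 [ 480.3  -76.9   42. ]] [ 551.65875711 -110.80334932   42.        ] [143.11154131  -8.07096221   0.        ]
line [[ 618.3 -113.6   72. ]
 [ 488.9 -108.    72. ]]
board [[ 664.5  -68.4   12. ]
 [ 621.7 -443.    12. ]
 [ 404.8 -417.1   12. ]
 [ 444.1  -44.2   12. ]] [ 533.77475307 -243.1730043    12.        ]
(352, 100) [ 778. -273.  203.]
(345, 140) [ 701. -284.    4.]
(375, 138) [ 267.    3. 1693.]
(362, 146) [ 662. -326.   81.]
(380, 146) [ 664. -387.   75.]
```

```bash
python3 -m pendant '[0.04,-0.03,0,0,0,0,0, 0.04,-0.03,0,0,0,0,0, 0.04,-0.03,0,0,0,0,0, 0.04,-0.03,0,0,0,0,0, 0.04,-0.03,0,0,0,0,0, 0.04,-0.03,0,0,0,0,0, 0.04,-0.03,0,0,0,0,0, 0.04,-0.03,0,0,0,0,0, 0.04,-0.03,0,0,0,0,0, 0.04,-0.03,0,0,0,0,0, 0.04,-0.03,0,0,0,0,0, 0.04,-0.03,0,0,0,0,0, 0,0,0,0,0,-0.136,0, 0,0,0,0,0,-0.136,0, 0,0,0,0,0,-0.136,0, 0,0,0,0,0,-0.136,0, 0,0,0,0,0,-0.136,0, 0,0,0,0,0,-0.136,0, 0,0,0,0,0,-0.136,0, 0,0,0,0,0,-0.136,0]'
python3 - <<'E'
from h import *
s=ctrl.state();print(s['clock'],s['position'].round(1) if hasattr(s['position'],'round') else s['position'],s['orientation'],s['q'])
p,d=ctrl.read_camera('wrist');cv2.imwrite('pics/w1.png',p[:,:,::-1])
cal=ctrl.calibration('wrist');print(cal)
d=np.load('top.npy');cal=ctrl.calibration('top')
f=192/np.tan(np.radians(cal['fov_y']/2))
u,v=np.meshgrid(np.arange(180,275),np.arange(165,260));D=d[165:260,180:275]
X=(np.stack([(u-cal['cx'])/f*D,(v-cal['cy'])/f*D,D],-1)-cal['t'])@cal['R']
m=(X[...,2]>25)&(D>0);print('vice',X[m].min(0),X[m].max(0))
E
```

```text
clock: 2.6
position: [556.8, -63.1, 222.0]
orientation: [[0.048, 0.999, -0.001], [0.999, -0.048, 0.0], [-0.0, -0.001, -1.0]]
force: [-0.1, 0.7, 0.1]
opening: 0.999
gripper_force: 0.0
2.6 [556.8 -63.1 222. ] [[ 4.75172037e-02  9.98869934e-01 -9.85463931e-04]
 [ 9.98870419e-01 -4.75172006e-02  2.65890851e-05]
 [-2.02674496e-05 -9.85614209e-04 -9.99999514e-01]] [ 0.61559988  0.17653918 -0.61475847  1.65981524  0.10423943  1.33927123
 -0.06343441]
{'fov_y': 71.48055124327031, 'cx': 259.1550901051051, 'cy': 192.14069311429407, 'tool_from_camera': array([[-2.92178545e-04, -9.66113717e-01, -2.58116640e-01,
         7.21905189e+01],
       [ 9.99999927e-01, -3.45911288e-04,  1.62760201e-04,
         7.35796599e-01],
       [-2.46530322e-04, -2.58116573e-01,  9.66113748e-01,
        -1.62252195e+02],
       [ 0.00000000e+00,  0.00000000e+00,  0.00000000e+00,
         1.00000000e+00]])}
vice [285.01534132  78.94459534  25.17935112] [600.50414646 279.54695693 170.29420501]
```

View pics/w1.png

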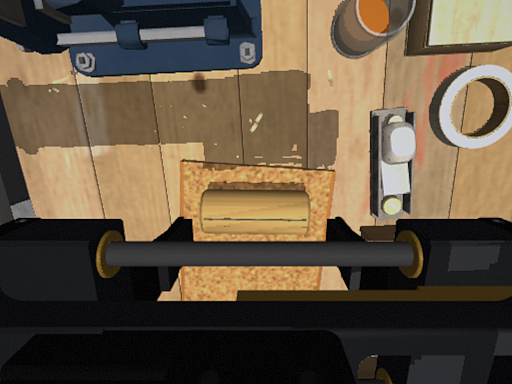

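The wrist view shows the blank at about (203–308, 190–234), with its pencil line running from (204,219) to (307,220). It lies nearly parallel to the fingers' line. I'll take a fix on the line.

```bash
cat >> h.py <<'E'
def wcast(uv,z,s):
    cal=ctrl.calibration('wrist');T=cal['tool_from_camera']
    Rw=np.array(s['orientation']);p=np.array(s['position'])
    Rc=Rw@T[:3,:3];tc=Rw@T[:3,3]+p
    return cast(cal,uv,z,Rc.T,-Rc.T@tc)
E
python3 - <<'E'
from h import *
s=ctrl.state()
p=cv2.imread('pics/w1.png')
g=p[205:232,200:312].astype(int).sum(2)
r=[(u+200,205+np.argmin(g[:,u])) for u in range(8,104,12)];print(r)
l=wcast(r,72,s);print(l.round(1))
f=np.polyfit(l[:,0],l[:,1],1);print('angle',np.degrees(np.arctan(f[0])))
e=wcast([(203.5,219),(307.5,220)],72,s);print('ends',e.round(1),e.mean(0),np.linalg.norm(e[0]-e[1]))
E
```

```text
[(208, np.int64(219)), (220, np.int64(219)), (232, np.int64(219)), (244, np.int64(219)), (256, np.int64(219)), (268, np.int64(219)), (280, np.int64(219)), (292, np.int64(220))]
[[ 491.8 -106.2   72. ]
 [ 506.8 -106.9   72. ]
 [ 521.7 -107.5   72. ]
 [ 536.6 -108.2   72. ]
 [ 551.5 -108.8   72. ]
 [ 566.5 -109.5   72. ]
 [ 581.4 -110.1   72. ]
 [ 596.3 -112.1   72. ]]
angle -2.91846330705412
ends [[ 486.2 -106.    72. ]
 [ 615.6 -112.9   72. ]] [ 550.91194696 -109.43778676   72.        ] 129.55816675489703
```

```bash
python3 -m pendant '[0.008,-0.003,0.02,0,0,0,0, 0,0,0.036,0,0,0,0, 0,0,0.036,0,0,0,0, 0,0,0.036,0,0,0,0, 0,0,0.024,0,0,0,0, 0,0,0.012,0,0,0,0, 0,0,0,0,0,0,0]'
```

```text
clock: 3.52
position: [554.2, -54.9, 58.0]
orientation: [[0.053, 0.999, -0.001], [0.999, -0.053, 0.0], [0.0, -0.001, -1.0]]
force: [-0.2, 0.0, 0.1]
opening: 1.004
gripper_force: 0.0
```

```bash
python3 -m pendant '[-0.004,0,0,0,0,0,0, -0.004,0,0,0,0,0,0, -0.004,0,0,0,0,0,0, -0.004,0,0,0,0,0,0, -0.004,0,0,0,0,0,0, -0.004,0,0,0,0,0,0, -0.004,0,0,0,0,0,0, -0.004,0,0,0,0,0,0, -0.004,0,0,0,0,0,0, -0.004,0,0,0,0,0,0]'
python3 - <<'E'
from h import *
a,_=ctrl.read_camera('top');b,_=ctrl.read_camera('wrist');
t=cv2.resize(a[130:240,255:405],None,fx=3.4,fy=3.4)[:374,:500]
cv2.imwrite('pics/m1.png',cv2.resize(np.hstack([t,b[:374]]),None,fx=.78,fy=.78)[:,:,::-1])
E
```

```text
clock: 4.78
position: [554.2, -90.5, 61.9]
orientation: [[0.05, 0.999, 0.002], [0.999, -0.05, 0.004], [0.004, 0.002, -1.0]]
force: [-4.6, 10.0, 23.5]
opening: 1.005
gripper_force: 11.2
```

View pics/m1.png

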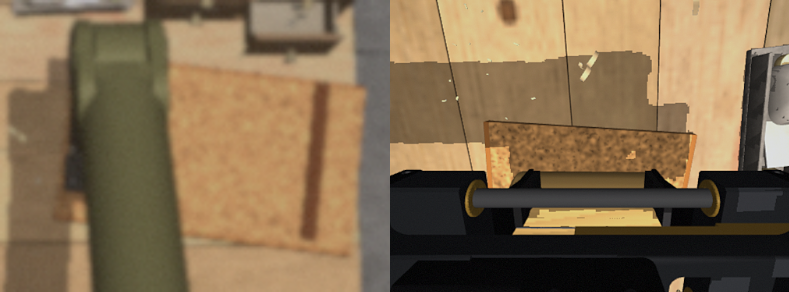

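The force reading (23 N up, 10 N back) shows the fingertips riding high on the blank and wedging instead of rolling it. In the picture the blank is still by the board's near end. I'll back off and measure where it is before pushing lower.

```bash
python3 -m pendant '[0.008,0,0,0,0,0,0, 0.016,0,0,0,0,0,0, 0.016,0,0,0,0,0,0, 0,0,0,0,0,0,0]'
python3 - <<'E'
from h import *
s=ctrl.state();b,_=ctrl.read_camera('wrist');cv2.imwrite('pics/w2.png',b[:,:,::-1])
t,_=ctrl.read_camera('top');cv2.imwrite('pics/t2.png',t[:,:,::-1])
E
```

```text
clock: 5.38
position: [554.4, -52.8, 58.2]
orientation: [[0.049, 0.999, -0.001], [0.999, -0.049, 0.001], [0.001, -0.001, -1.0]]
force: [0.5, -0.9, 0.0]
opening: 0.997
gripper_force: 0.0
```

View pics/w2.png

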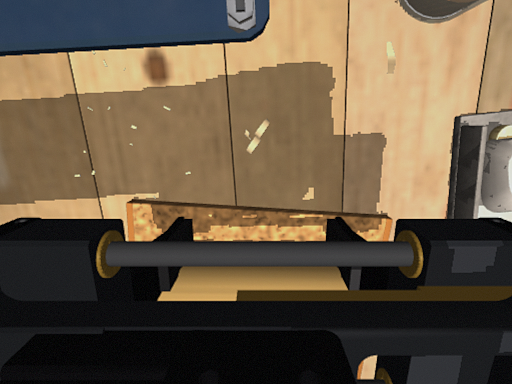

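The wrist view shows the blank below the bar at rows 267–300, clear of the fingers. I'll lower to about 49 mm, just above the blank's axis, and push again.

```bash
python3 -m pendant '[0,0,0.005,0,0,0,0, 0,0,0.004,0,0,0,0, -0.004,0,0,0,0,0,0, -0.004,0,0,0,0,0,0, -0.004,0,0,0,0,0,0, -0.004,0,0,0,0,0,0, -0.003,0,0,0,0,0,0, -0.003,0,0,0,0,0,0]'; python3 -m pendant '[-0.003,0,0,0,0,0,0, -0.003,0,0,0,0,0,0]';  python3 -m pendant '[-0.003,0,0,0,0,0,0, -0.003,0,0,0,0,0,0]'
```

```text
clock: 6.48
position: [553.6, -77.0, 49.6]
orientation: [[0.052, 0.999, 0.0], [0.999, -0.052, -0.0], [0.0, 0.0, -1.0]]
force: [-0.2, 0.5, -0.2]
opening: 1.0
gripper_force: 0.0
clock: 6.72
position: [553.2, -83.1, 49.6]
orientation: [[0.052, 0.999, 0.0], [0.999, -0.052, -0.0], [-0.0, 0.0, -1.0]]
force: [-0.8, 0.5, 0.4]
opening: 1.003
gripper_force: 0.1
clock: 6.98
position: [552.9, -89.1, 49.5]
orientation: [[0.052, 0.999, -0.0], [0.999, -0.052, -0.0], [-0.0, 0.0, -1.0]]
force: [-0.4, 0.4, 0.6]
opening: 1.0
gripper_force: 0.1
```

It now rolls freely at under 1 N. I'll carry on, turning the fingers gradually to the band's angle.

```bash
python3 -m pendant '[-0.004,0,0,0,0,0.003,0, -0.005,0,0,0,0,0.003,0, -0.005,0,0,0,0,0.003,0, -0.005,0,0,0,0,0.003,0, -0.005,0,0,0,0,0.003,0, -0.005,0,0,0,0,0.003,0, -0.005,0,0,0,0,0.003,0, -0.005,0,0,0,0,0.003,0, -0.005,0,0,0,0,0.003,0, -0.005,0,0,0,0,0.003,0]' ; python3 -m pendant '[-0.005,0,0,0,0,0.003,0, -0.005,0,0,0,0,0.003,0, -0.005,0,0,0,0,0.003,0, -0.005,0,0,0,0,0.003,0, -0.005,0,0,0,0,0.003,0, -0.005,0,0,0,0,0.003,0, -0.005,0,0,0,0,0.003,0, -0.005,0,0,0,0,0.003,0, -0.005,0,0,0,0,0.003,0, -0.005,0,0,0,0,0.003,0]'
python3 - <<'E'
from h import *
a,_=ctrl.read_camera('top');b,_=ctrl.read_camera('wrist');
t=cv2.resize(a[130:240,255:405],None,fx=3.4,fy=3.4)[:374,:500]
cv2.imwrite('pics/m3.png',cv2.resize(np.hstack([t,b[:374]]),None,fx=.78,fy=.78)[:,:,::-1])
E
```

```text
clock: 8.22
position: [549.6, -138.1, 49.5]
orientation: [[0.082, 0.997, -0.0], [0.997, -0.082, -0.0], [-0.0, -0.0, -1.0]]
force: [-0.8, 0.3, -0.7]
opening: 1.003
gripper_force: 0.1
clock: 9.48
position: [544.8, -187.9, 49.5]
orientation: [[0.112, 0.994, -0.0], [0.994, -0.112, -0.0], [-0.0, 0.0, -1.0]]
force: [-0.4, 0.1, 0.4]
opening: 0.998
gripper_force: 0.1
```

View pics/m3.png

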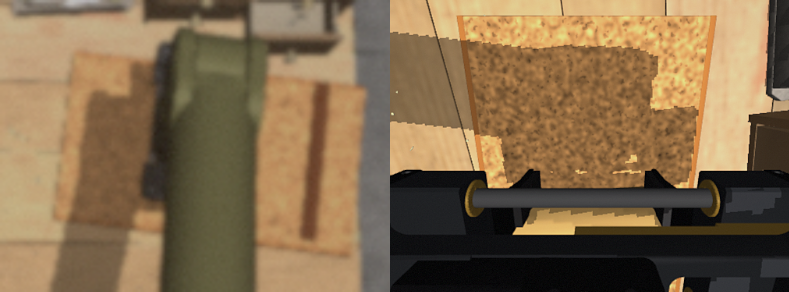

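The blank has rolled along ahead of the fingers, seen beyond the bar in the wrist view, with the board's back half now empty. Next I'll stop about 20 mm short of the band and look.

```bash
python3 -m pendant '[-0.005,0,0,0,0,0,0, -0.005,0,0,0,0,0,0, -0.005,0,0,0,0,0,0, -0.005,0,0,0,0,0,0, -0.005,0,0,0,0,0,0, -0.005,0,0,0,0,0,0, -0.005,0,0,0,0,0,0, -0.005,0,0,0,0,0,0, -0.005,0,0,0,0,0,0, -0.005,0,0,0,0,0,0, -0.005,0,0,0,0,0,0, -0.005,0,0,0,0,0,0, -0.005,0,0,0,0,0,0, -0.005,0,0,0,0,0,0, -0.005,0,0,0,0,0,0, -0.005,0,0,0,0,0,0]' ; python3 -m pendant '[-0.005,0,0,0,0,0,0, -0.005,0,0,0,0,0,0, -0.005,0,0,0,0,0,0, -0.005,0,0,0,0,0,0, -0.004,0,0,0,0,0,0, -0.004,0,0,0,0,0,0, -0.004,0,0,0,0,0,0, -0.003,0,0,0,0,0,0, -0.002,0,0,0,0,0,0, 0,0,0,0,0,0,0, 0,0,0,0,0,0,0]'; python3 -m pendant '[0.02,0,0,0,0,0,0, 0.04,0,0,0,0,0,0, 0.04,0,-0.03,0,0,0,0, 0.02,0,-0.04,0,0,0,0, 0,0,-0.05,0,0,0,0, 0,0,-0.03,0,0,0,0, 0,0,0,0,0,0,0]'
python3 - <<'E'
from h import *
s=ctrl.state();print(s['clock'],s['position'],s['orientation'])
a,_=ctrl.read_camera('top');b,_=ctrl.read_camera('wrist');
cv2.imwrite('pics/w4.png',b[:,:,::-1]);cv2.imwrite('pics/t4.png',a[:,:,::-1])
t=cv2.resize(a[130:240,255:405],None,fx=3.4,fy=3.4)[:374,:500]
cv2.imwrite('pics/m4.png',cv2.resize(np.hstack([t,b[:374]]),None,fx=.78,fy=.78)[:,:,::-1])
E
```

```text
clock: 11.58
position: [535.9, -267.4, 49.5]
orientation: [[0.112, 0.994, -0.0], [0.994, -0.112, -0.0], [-0.0, -0.0, -1.0]]
force: [-0.2, -0.1, 0.1]
opening: 1.0
gripper_force: 0.1
clock: 12.95
position: [531.8, -303.6, 49.5]
orientation: [[0.112, 0.994, -0.0], [0.994, -0.112, 0.0], [0.0, -0.0, -1.0]]
force: [-0.4, 0.2, 0.8]
opening: 1.0
gripper_force: 0.0
clock: 13.82
position: [547.1, -182.9, 202.6]
orientation: [[0.11, 0.994, 0.005], [0.994, -0.11, -0.002], [-0.001, 0.005, -1.0]]
force: [0.2, -0.0, -0.9]
opening: 1.002
gripper_force: 0.0
13.825 [ 547.06126435 -182.92755365  202.57772766] [[ 0.10974707  0.99394649  0.00509534]
 [ 0.99395846 -0.10973791 -0.0020442 ]
 [-0.00147267  0.0052889  -0.99998493]]
```

View pics/m4.png

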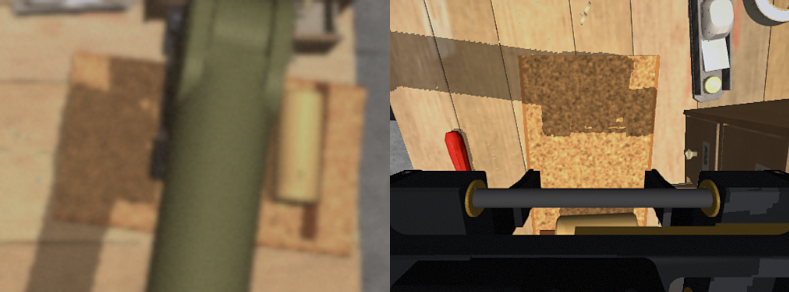

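The top part shows the blank from (300,87) to (298,203) in the mosaic, close to the band, whose lower end shows at (310,220). I'll measure it.

```bash
python3 - <<'E'
from h import *
cal=ctrl.calibration('top')
f=lambda a:np.array(a)/2.652+[255-.35,130-.35]
q=cast(cal,f([(281,89),(322,92),(318,203),(276,199)]),42);print(q.round(1),q.mean(0))
p=cv2.imread('pics/t4.png')
# row profiles: blank brightness/hue vs cork
for v in (168,178,188,198):
    print(v,[tuple(int(x) for x in p[v,u]) for u in range(356,381)])
E
```

```text
[[ 612.1 -328.7   42. ]
 [ 608.9 -380.5   42. ]
 [ 467.3 -372.4   42. ]
 [ 471.6 -320.1   42. ]] [ 539.98465014 -350.39030751   42.        ]
168 [(61, 93, 98), (68, 96, 101), (66, 98, 102), (65, 97, 104), (64, 97, 111), (72, 108, 129), (77, 119, 146), (87, 134, 167), (98, 147, 182), (103, 157, 188), (106, 165, 191), (113, 172, 194), (117, 176, 191), (119, 182, 192), (118, 184, 192), (119, 180, 192), (117, 176, 193), (111, 170, 190), (104, 160, 185), (92, 141, 172), (80, 121, 153), (67, 98, 132), (71, 105, 141), (85, 128, 168), (95, 145, 187)]
178 [(47, 70, 78), (51, 74, 90), (48, 73, 94), (52, 79, 97), (63, 95, 118), (74, 113, 139), (85, 127, 159), (91, 141, 173), (98, 149, 184), (105, 161, 191), (110, 167, 192), (112, 171, 192), (116, 177, 191), (120, 181, 191), (120, 181, 193), (115, 176, 190), (112, 171, 192), (107, 163, 189), (102, 153, 183), (87, 133, 163), (76, 112, 145), (70, 103, 139), (81, 120, 161), (97, 143, 184), (98, 147, 187)]
188 [(54, 81, 102), (55, 82, 107), (55, 79, 103), (54, 83, 108), (68, 105, 127), (76, 117, 147), (86, 131, 163), (92, 139, 176), (100, 152, 186), (103, 159, 190), (108, 165, 192), (115, 173, 192), (117, 177, 194), (115, 179, 192), (115, 176, 192), (111, 169, 193), (110, 166, 193), (102, 155, 186), (94, 143, 178), (81, 125, 157), (76, 116, 149), (89, 132, 169), (97, 147, 186), (98, 149, 188), (98, 147, 189)]
198 [(56, 88, 116), (55, 81, 108), (50, 78, 100), (61, 90, 114), (74, 111, 136), (81, 123, 154), (88, 133, 167), (95, 146, 181), (99, 151, 184), (105, 161, 191), (106, 163, 190), (107, 164, 189), (110, 167, 187), (111, 168, 190), (110, 167, 192), (103, 161, 190), (102, 154, 188), (93, 144, 178), (88, 132, 166), (83, 123, 154), (89, 132, 165), (98, 146, 180), (104, 155, 190), (102, 154, 191), (101, 151, 190)]
```

```bash
python3 -m pendant '[-0.03,0,-0.01,0,0,0,0, -0.04,0,-0.01,0,0,0,0, -0.03,0,-0.02,0,0,0,0, -0.02,0,0,0,0,0,0, 0,0,0,0,0,0,0]'
python3 - <<'E'
from h import *
s=ctrl.state();print(s['clock'],s['position'],s['orientation'])
b,_=ctrl.read_camera('wrist');cv2.imwrite('pics/w5.png',b[:,:,::-1])
E
```

```text
clock: 14.55
position: [530.7, -304.6, 237.4]
orientation: [[0.114, 0.993, -0.003], [0.993, -0.114, 0.002], [0.001, -0.003, -1.0]]
force: [1.1, 1.3, 0.5]
opening: 1.001
gripper_force: 0.0
14.55 [ 530.67073467 -304.6022444   237.41521451] [[ 0.11404446  0.99347216 -0.0026315 ]
 [ 0.99347487 -0.11404065  0.00155537]
 [ 0.00124512 -0.00279171 -0.99999533]]
```

View pics/w5.png

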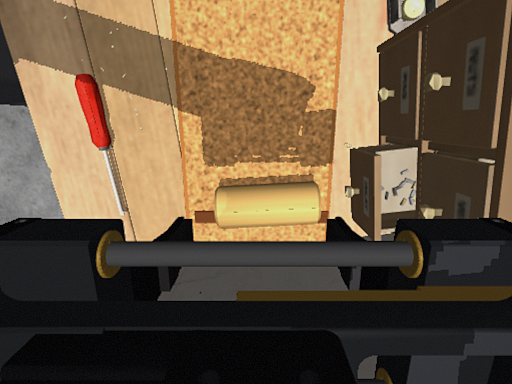

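The wrist view shows the blank between (216,187), (318,181), (320,221) and (218,227). The band peeks out at the left, (195–215, 210–222), and at the right, (320–328, ~215).

```bash
cat >> h.py <<'E'
def look(name,s,x0,x1,y0,y1):
    p=cv2.imread(name);h=cv2.cvtColor(p,cv2.COLOR_BGR2HSV).astype(int);g=p.astype(int)
    m=np.zeros(p.shape[:2],bool);m[y0:y1,x0:x1]=((g[:,:,1]>0.74*g[:,:,2])&(g[:,:,2]>100))[y0:y1,x0:x1]
    m=cv2.morphologyEx(cv2.morphologyEx(m.astype(np.uint8),cv2.MORPH_OPEN,np.ones((5,5))),cv2.MORPH_CLOSE,np.ones((7,7)))
    c=big(m);r=cv2.minAreaRect(c);bx=cv2.boxPoints(r);print('rect',r,bx.round().tolist())
    e=sorted([(bx[i]+bx[(i+1)%4])/2 for i in range(4)],key=lambda a:a[0]);E=wcast([e[0],e[3]],42,s)
    print('axis',E.round(1).tolist(),'centre',E.mean(0).round(1),'len',np.linalg.norm(E[0]-E[1]),'ang',np.degrees(np.arctan2(*(E[1]-E[0])[1::-1])))
    b=np.zeros(p.shape[:2],bool);b[y0:y1,x0-50:x1+50]=((g[:,:,2]<135)&(g[:,:,2]>70)&(g[:,:,1]<.68*g[:,:,2]))[y0:y1,x0-50:x1+50]
    b=cv2.morphologyEx(b.astype(np.uint8),cv2.MORPH_OPEN,np.ones((5,5)))
    n,l,st,ct=cv2.connectedComponentsWithStats(b)
    for i in range(1,n): print('dark',st[i],wcast(ct[i],12,s).round(1))
E
python3 - <<'E'
from h import *
look('pics/w5.png',ctrl.state(),205,335,165,240)
E
```

```text
rect ((275.3975830078125, 210.2428436279297), (67.28034973144531, 121.39061737060547), 78.05582427978516) [[209.0, 190.0], [328.0, 165.0], [342.0, 231.0], [223.0, 256.0]]
axis [[462.4, -363.8, 42.0], [632.8, -345.3, 42.0]] centre [ 547.6 -354.6   42. ] len 171.42402499773564 ang 6.212629185026058
dark [195 211  19  11 207] [[ 439.3 -361.7   12. ]]
dark [321 211   6  11  63] [[ 622.3 -382.6   12. ]]
```

```bash
python3 - <<'E'
from h import *
s=ctrl.state()
p=cv2.imread('pics/w5.png').astype(int)
for u in (222,235,250,265,280,295,310,315):
    print(u,[int(x) for x in p[174:194,u,2]],[int(x) for x in p[214:234,u,2]])
m=wcast([(216,207),(319.5,201)],42,s);print(m.round(1),m.mean(0))
E
```

```text
222 [230, 231, 223, 200, 182, 140, 158, 150, 137, 127, 122, 109, 79, 95, 117, 131, 146, 164, 184, 194] [227, 228, 228, 228, 228, 228, 229, 227, 222, 220, 215, 200, 176, 150, 166, 233, 229, 230, 229, 228]
235 [229, 229, 229, 237, 218, 129, 120, 126, 146, 157, 135, 81, 81, 113, 130, 138, 150, 162, 175, 184] [228, 228, 227, 228, 227, 228, 228, 228, 225, 222, 213, 190, 167, 169, 213, 233, 230, 229, 228, 227]
250 [230, 235, 214, 106, 124, 148, 155, 150, 142, 125, 91, 78, 106, 128, 137, 148, 159, 173, 182, 193] [227, 228, 227, 228, 228, 228, 229, 228, 226, 223, 201, 179, 167, 196, 234, 230, 228, 228, 228, 228]
265 [229, 235, 217, 127, 115, 119, 136, 150, 165, 146, 67, 100, 124, 135, 146, 157, 171, 182, 192, 200] [227, 228, 227, 228, 227, 228, 228, 229, 229, 216, 188, 165, 186, 235, 230, 228, 225, 229, 230, 230]
280 [219, 182, 122, 143, 139, 122, 115, 126, 117, 77, 94, 118, 130, 141, 153, 169, 181, 190, 199, 207] [228, 227, 227, 227, 227, 228, 228, 230, 225, 200, 173, 185, 236, 230, 227, 228, 229, 228, 228, 229]
295 [219, 146, 160, 159, 153, 151, 147, 137, 90, 86, 110, 127, 136, 149, 163, 178, 188, 199, 206, 213] [228, 227, 226, 227, 227, 228, 229, 227, 210, 184, 177, 210, 225, 224, 228, 225, 208, 214, 228, 228]
310 [95, 131, 152, 153, 150, 152, 140, 97, 75, 105, 121, 128, 141, 160, 174, 183, 195, 206, 214, 219] [227, 228, 228, 228, 228, 229, 229, 218, 187, 173, 201, 233, 228, 229, 228, 228, 227, 226, 223, 220]
315 [230, 229, 230, 230, 230, 219, 208, 223, 170, 105, 111, 129, 144, 164, 180, 189, 199, 210, 214, 222] [227, 226, 228, 228, 228, 229, 227, 205, 177, 185, 224, 230, 228, 229, 228, 229, 228, 228, 227, 217]
[[ 466.  -340.3   42. ]
 [ 611.4 -347.7   42. ]] [ 538.67030091 -344.02831259   42.        ]
```

The blank lies at about −3° and the band at −6.5°. One fingertip leads but doesn't turn the blank. The blank's 140 mm contact line still fits well within the band's width, with about 29 mm left to roll. I'll go back down behind it.

```bash
python3 -m pendant '[0.015,0,0,0,0,0,0, 0.012,0,0.02,0,0,0,0, 0,0,0.04,0,0,0,0, 0,0,0.04,0,0,0,0, 0,0,0.04,0,0,0,0, 0,0,0.03,0,0,0,0, 0,0,0.018,0,0,0,0, 0,0,0,0,0,0,0, 0,0,0,0,0,0,0]'
```

```text
clock: 15.72
position: [536.0, -276.8, 53.0]
orientation: [[0.111, 0.994, 0.002], [0.994, -0.111, -0.001], [-0.001, 0.002, -1.0]]
force: [-0.1, 0.1, 0.2]
opening: 1.003
gripper_force: 0.0
```

```bash
python3 -m pendant '[0,0,0.0035,0,0,0,0, -0.005,0,0,0,0,0,0, -0.005,0,0,0,0,0,0, -0.005,0,0,0,0,0,0, -0.005,0,0,0,0,0,0, -0.004,0,0,0,0,0,0, -0.003,0,0,0,0,0,0, -0.003,0,0,0,0,0,0, -0.003,0,0,0,0,0,0, -0.003,0,0,0,0,0,0, -0.003,0,0,0,0,0,0, -0.003,0,0,0,0,0,0, -0.003,0,0,0,0,0,0, -0.003,0,0,0,0,0,0, -0.002,0,0,0,0,0,0, -0.002,0,0,0,0,0,0, -0.0015,0,0,0,0,0,0, -0.001,0,0,0,0,0,0, 0,0,0,0,0,0,0]'; python3 -m pendant '[0.01,0,0,0,0,0,0, 0.015,0,-0.02,0,0,0,0, 0,0,-0.04,0,0,0,0, 0,0,-0.04,0,0,0,0, 0,0,-0.04,0,0,0,0, 0,0,-0.04,0,0,0,0, -0.024,0,-0.008,0,0,0,0, 0,0,0,0,0,0,0, 0,0,0,0,0,0,0]'
python3 - <<'E'
from h import *
s=ctrl.state();print(s['clock'],s['position'])
b,_=ctrl.read_camera('wrist');cv2.imwrite('pics/w6.png',b[:,:,::-1])
E
```

```text
clock: 18.1
position: [528.7, -331.2, 48.1]
orientation: [[0.112, 0.994, -0.0], [0.994, -0.112, -0.0], [-0.0, -0.0, -1.0]]
force: [-0.5, -0.1, 0.8]
opening: 1.002
gripper_force: 0.0
clock: 19.23
position: [528.0, -329.4, 234.3]
orientation: [[0.112, 0.994, -0.002], [0.994, -0.112, 0.002], [0.002, -0.003, -1.0]]
force: [-0.5, 0.1, 0.8]
opening: 1.002
gripper_force: 0.0
19.225 [ 528.04536969 -329.44803703  234.33130862]
```

View pics/w6.png

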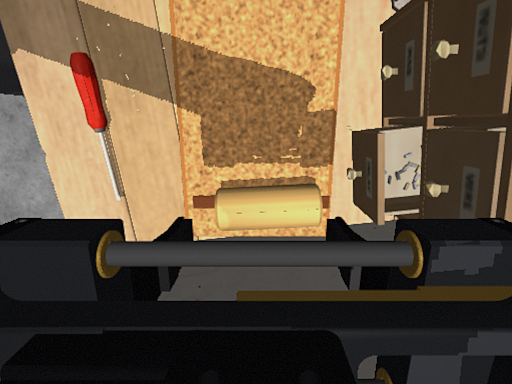

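The blank is now at about (216–321, 184–230) with the band showing at both ends, on the left at (193–215, ~202) and on the right at (321–328, ~202). That was the last picture, so from here I'll measure numerically.

```bash
cat >> h.py <<'E'
def edges(name,s):
    p=cv2.imread(name).astype(int)[:,:,2];q=[]
    for u in (222,235,250,265,280,295,310):
        c=p[:,u]; r=172+np.argmin(c[172:198]); f=214+np.argmin(c[214:236]); q.append((u,r,f))
    print(q); q=np.array(q,float); k1=np.polyfit(q[:,0],q[:,1],1);k2=np.polyfit(q[:,0],q[:,2],1)
    m=[(u,(np.polyval(k1,u)+np.polyval(k2,u))/2) for u in(216,320)]
    E=wcast(m,42,s);print('blank',E.round(1).tolist(),'ang',np.degrees(np.arctan2(*(E[1]-E[0])[1::-1])))
    g=cv2.imread(name).astype(int)
    b=((g[:,:,2]<135)&(g[:,:,2]>70)&(g[:,:,1]<.68*g[:,:,2])).astype(np.uint8);b[:180]=0;b[236:]=0;b[:,:190]=0;b[:,332:]=0
    b=cv2.morphologyEx(b,cv2.MORPH_OPEN,np.ones((5,5)));n,l,st,ct=cv2.connectedComponentsWithStats(b)
    D=[wcast(ct[i],12,s)[0] for i in range(1,n) if st[i][2]<30]
    print([st[i].tolist() for i in range(1,n)],np.round(D,1).tolist())
    if len(D)==2:
        for e in E: print('gap along y',e[1]-np.interp(e[0],*zip(*sorted((d[0],d[1]) for d in D))))
E
python3 - <<'E'
from h import *
edges('pics/w6.png',ctrl.state())
E
```

```text
[(222, np.int64(188), np.int64(230)), (235, np.int64(188), np.int64(229)), (250, np.int64(187), np.int64(228)), (265, np.int64(186), np.int64(228)), (280, np.int64(186), np.int64(227)), (295, np.int64(185), np.int64(227)), (310, np.int64(184), np.int64(225))]
blank [[463.1, -369.1, 42.0], [608.1, -378.0, 42.0]] ang -3.5318406383363
[[193, 196, 22, 12, 252], [323, 199, 5, 9, 45]] [[439.9, -363.9, 12.0], [621.7, -386.8, 12.0]]
gap along y -2.24850262713926
gap along y 7.053397095954324
```

It is within about 2.4 mm of centred. I'll make one last small nudge.

```bash
python3 -m pendant '[0.024,0,0.01,0,0,0,0, 0,0,0.04,0,0,0,0, 0,0,0.04,0,0,0,0, 0,0,0.04,0,0,0,0, 0,0,0.034,0,0,0,0, 0,0,0.02,0,0,0,0, 0,0,0,0,0,0,0, 0,0,0,0,0,0,0]'
```

```text
clock: 20.27
position: [532.5, -306.5, 53.3]
orientation: [[0.112, 0.994, 0.002], [0.994, -0.112, -0.001], [-0.001, 0.002, -1.0]]
force: [0.7, 0.2, 0.1]
opening: 0.996
gripper_force: 0.0
```

```bash
python3 -m pendant '[-0.005,0,0.004,0,0,0,0, -0.005,0,0,0,0,0,0, -0.005,0,0,0,0,0,0, -0.004,0,0,0,0,0,0, -0.002,0,0,0,0,0,0, -0.0015,0,0,0,0,0,0, -0.0015,0,0,0,0,0,0, -0.001,0,0,0,0,0,0, -0.001,0,0,0,0,0,0, -0.001,0,0,0,0,0,0, 0,0,0,0,0,0,0, 0,0,0,0,0,0,0]'; python3 -m pendant '[0.01,0,0,0,0,0,0, 0.015,0,-0.02,0,0,0,0, 0,0,-0.04,0,0,0,0, 0,0,-0.04,0,0,0,0, 0,0,-0.04,0,0,0,0, 0,0,-0.04,0,0,0,0, -0.024,0,-0.008,0,0,0,0, 0,0,0,0,0,0,0, 0,0,0,0,0,0,0]'
python3 - <<'E'
from h import *
s=ctrl.state()
b,_=ctrl.read_camera('wrist');cv2.imwrite('pics/w7.png',b[:,:,::-1]);edges('pics/w7.png',s)
E
```

```text
clock: 21.78
position: [528.5, -333.2, 48.1]
orientation: [[0.112, 0.994, 0.0], [0.994, -0.112, -0.0], [-0.0, 0.0, -1.0]]
force: [0.2, -0.5, 0.1]
opening: 1.004
gripper_force: 0.0
clock: 22.9
position: [527.8, -331.5, 234.4]
orientation: [[0.112, 0.994, -0.002], [0.994, -0.112, 0.002], [0.002, -0.003, -1.0]]
force: [0.1, 0.4, -0.1]
opening: 1.0
gripper_force: 0.0
[(222, np.int64(188), np.int64(230)), (235, np.int64(188), np.int64(235)), (250, np.int64(187), np.int64(235)), (265, np.int64(186), np.int64(235)), (280, np.int64(185), np.int64(235)), (295, np.int64(185), np.int64(235)), (310, np.int64(184), np.int64(235))]
blank [[462.4, -373.2, 42.0], [607.3, -388.5, 42.0]] ang -6.0131869084037
[[193, 194, 22, 12, 255], [323, 198, 6, 9, 50]] [[439.9, -363.3, 12.0], [621.8, -387.5, 12.0]]
gap along y -6.958227418387821
gap along y -2.9638126290718674
```

The front-edge search caught something at row 235. I'll limit the window and cross-check with the arm moved away.

```bash
sed -i 's/c\[214:236\]/c[214:233]/' h.py; python3 - <<'E'
from h import *
edges('pics/w7.png',ctrl.state())
E
python3 -m pendant '[0.03,0,0,0,0,0,0, 0.05,0,0,0,0,0,0, 0.05,0,0,0,0,0,0, 0.05,0,0,0,0,0,0, 0.03,0,0,0,0,0,0, 0,0,0,0,0,0,0, 0,0,0,0,0,0,0]'
python3 - <<'E'
from h import *
a,_=ctrl.read_camera('top');cv2.imwrite('pics/t7.png',a[:,:,::-1]);a=a.astype(int);cal=ctrl.calibration('top')
for v in (168,178,188,198):
    r=a[v,:,0];i=368+np.argmin(r[368:390]);j=350+np.argmin(r[350:368]);print(v,j,i,r[350:390].tolist(),cast(cal,[(j,v),(i,v)],42).round(1).tolist())
E
```

```text
[(222, np.int64(188), np.int64(230)), (235, np.int64(188), np.int64(229)), (250, np.int64(187), np.int64(228)), (265, np.int64(186), np.int64(227)), (280, np.int64(185), np.int64(227)), (295, np.int64(185), np.int64(227)), (310, np.int64(184), np.int64(225))]
blank [[462.9, -370.9, 42.0], [607.9, -379.7, 42.0]] ang -3.4623459037352813
[[193, 194, 22, 12, 255], [323, 198, 6, 9, 50]] [[440.1, -362.9, 12.0], [622.0, -386.9, 12.0]]
gap along y -5.026437825895698
gap along y 5.360213073561738
clock: 23.82
position: [551.5, -124.3, 235.2]
orientation: [[0.112, 0.994, -0.002], [0.994, -0.112, -0.0], [-0.001, -0.001, -1.0]]
force: [-0.6, 0.8, 0.2]
opening: 1.0
gripper_force: 0.0
168 367 368 [190, 192, 191, 188, 186, 180, 181, 187, 190, 189, 184, 174, 168, 165, 154, 131, 113, 102, 94, 107, 131, 155, 170, 184, 187, 191, 192, 192, 191, 192, 193, 190, 191, 189, 181, 177, 178, 186, 185, 184] [[596.0, -349.8, 42.0], [596.0, -353.2, 42.0]]
178 367 368 [193, 191, 192, 189, 189, 188, 191, 187, 185, 189, 190, 190, 191, 187, 170, 144, 122, 105, 101, 119, 144, 162, 175, 186, 189, 193, 188, 185, 182, 189, 191, 191, 188, 184, 174, 170, 181, 186, 185, 180] [[561.9, -349.2, 42.0], [562.0, -352.5, 42.0]]
188 367 368 [181, 185, 188, 190, 189, 192, 190, 193, 194, 190, 190, 190, 185, 170, 149, 128, 111, 100, 111, 132, 153, 167, 177, 188, 191, 192, 190, 193, 190, 192, 191, 192, 187, 181, 166, 167, 179, 187, 189, 184] [[528.0, -348.5, 42.0], [528.1, -351.9, 42.0]]
198 366 368 [190, 189, 189, 192, 190, 189, 193, 191, 191, 192, 190, 191, 185, 170, 138, 111, 99, 99, 118, 140, 154, 168, 182, 189, 190, 193, 192, 193, 191, 190, 191, 188, 178, 168, 162, 173, 180, 185, 178, 162] [[494.3, -344.6, 42.0], [494.4, -351.2, 42.0]]
```

Both cameras put the blank's axis within about 1.5 mm of the band's centre line, and its whole length rests on the band. The arm is clear, so I'm handing in.

```bash
python3 -c "
from cell import ctrl
print(ctrl.sign_off())"
```

```text
the job is handed in; nothing more can be done
None
```

The blank was rolled along the board and now rests centred on the dark band to within about 2 mm. It lies about 3° off the band's line but is wholly on it. The first push, set too high, wedged on the blank (about 24 N up) before I lowered the fingers. The job was handed in at about 24 s with the arm clear of everything.

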